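# Feed a train of cartridge shells to the stop of a filling machine

## Task

Five black cartridge shells stand in a loose row in the feed track of the filling machine. With your fingertips push gently on the last shell only, so that the whole row slides along the track as one train until the first shell rests fully against the end stop under the needle and all five stand upright and touching; then press the start button on the control box all the way down and let it go. Start nothing before the shells are home, pick nothing up, and leave the filling head and the other things on the bench alone.

Things in the scene. Friction and masses are not known exactly. Their poses are not given: they have to be found in the camera images.
- track: Fixed aluminium feed track, 440 x 90 mm. Origin at bench height on the lane's centre line; y points along the lane towards the stop, x across it. A slippery white strip lies 12 mm above the bench; two steel guide bars (10 mm wide, 42 mm gap, centred on x = 0) stand 10 mm above it, tops 22 mm above the bench. The lane runs from y = -200 mm to the stop's face at +150.
- track_entry (a point): Middle of the open entry end of the lane, on the running strip, 12 mm above the bench.
- stop_face (a point): Point on the running strip at the foot of the end stop's face, on the centre line of the lane, 12 mm above the bench; axes as the track's (y = feed direction, pointing into the stop).
- stop: The fixed end stop across the lane: an upright steel plate 62 mm wide and 12 mm thick whose top is 53 mm above the bench. Its origin is at the foot of the face that the shells meet, 9 mm above the bench.
- head: Fixed filling head at the stop end; origin and axes are the track's. Black 40 x 40 mm column at y = +212 mm, 319 mm tall; it carries a black valve block (36 x 36 mm, 197 to 253 mm above the bench, fittings up to 295) at y = +137, over the first shell's home, and below it a needle with its tip 94 mm above the bench, 20 over the shells' tops. Nothing of it is nearer the entry than y = +119 mm.
- shell1: First shell, nearest the stop: black plastic housing, 40 mm across the track (its x), 26 mm along it (y, flat faces), 62 mm tall, top slanting down to 40 mm on the +x side. Origin: centre of the underside, on the strip. Slides easily (friction about 0.3); about 45 g. Pushed in its upper half it can tip; pushed just above the guide bars it slides. Home: centre 13 mm short of stop_face.
- shell2: Second shell of the row, identical to the first: 40 mm across the track, 26 mm along it, 62 mm tall, 45 g or so.
- shell3: Third shell, identical to the first: 40 mm across the track, 26 mm along it, 62 mm tall, 45 g or so.
- shell4: Fourth shell, identical to the first: 40 mm across the track, 26 mm along it, 62 mm tall, 45 g or so.
- shell5: Fifth and last shell, nearest the open entry: the one to push on, from behind, towards the stop; 40 x 26 x 62 mm like the first. At the start up to 6 mm lie between neighbours and the first is 50 to 140 mm short of the stop; with the whole row home its centre is 117 mm short of stop_face.
- start (a joint): Travel of the start button in m: 0 released, 0.006 fully down; a spring pushes back, about 5 N fully down.
- start_top (a point): Centre of the top of the start button: a round grey push button, 36 mm across, in a black collar 52 mm across, alone in the middle of the top of the fixed control box; 77 mm above the bench when released. It is pressed straight down.
- control_box: Fixed grey box, 85 x 85 x 55 mm, that carries the start button. Origin at the centre of its underside.
- bottle: Amber bottle with black cap, 48 mm across and 105 mm tall, standing loose beyond the track; origin at the centre of its underside. Leave alone.
- screwdriver: Screwdriver, 170 mm long, lying loose between the robot and the track; leave alone.
- tip_cup: Small clear cup, 56 mm across and 45 mm tall, standing loose beyond the track; origin at the centre of its underside. Leave alone.
- ear_defenders: Ear defenders with two red cups (85 mm tall) and a black headband, lying loose beyond the track; leave alone.

How it is judged:
By the outcome, as a careful person would: the job done as asked, in the order asked, and still so for the second after the job is handed in, with the robot touching nothing.
It also fails if it takes over 42 s, if anything falls off the work surface, if the arm or the gripper's body presses on something with over 40 N, if the wrist force passes 120 N, or if a joint passes its speed limit or range.

## Robot

A 6-joint arm with a two-finger parallel gripper is mounted at the origin on the work surface. World frame = base frame: x ahead of the robot, y to its left, z up, the work surface at z = 0. Lengths are in m, angles in rad, forces in N, time in s.
With the tool pointing down it reaches from about 0.3 to 0.875 m from the base axis. Payload 6.4 kg.
Tool frame: the origin (TCP) lies midway between the tips of the shut fingers; the grasp point (between the pads) lies 19 mm behind it; z points along the fingers, y is the line along which they close (so a half turn about z gives the same grasp; the last joint's range is limited). The gripper opens to 85 mm and grips with 20 to 120 N. Pads are 22 mm wide; open, the fingers measure 114 mm over their backs; the gripper's body (76 mm by 85 mm) begins 54 mm behind the grasp point. The pads swing forward as they close: fully open they stand 13 mm farther back than shut.
Start: joints at [1.084, 0.181, 1.607, -0, 1.354, -0.206], TCP at [0.159, 0.552, 0.203] pointing down, gripper open.
Joint ranges: [-2.99, 2.99], [-0.89, 2.07], [0.3, 2.58], [-1.14, 4.28], [0, 2.63], [-3.12, 3.12]. Speed limits (rad/s): [2.57, 2.57, 3.01, 3.14, 3.14, 3.14].

## Interface

Orientations are given as a unit quaternion [w, x, y, z].
In Python, from bench import ctrl gives the robot as it stands.
- The arm moves only by the tool drive_tool, never from a script. Its argument "plan" is a list that holds one entry, the list of rows, each a list of 4 numbers: the shift along the tool's x, y, z scaled (see below), then the turn about the tool's z scaled (see below). In form: [[[x, y, z, roll], ...]]. A call has 1 to 12 rows; each row is the pose to reach, as a shift and turn from the pose commanded when the call began, along the tool's axes at that moment, turning the shorter way round; what a row does not reach only later rows make up. The controller multiplies each number of a shift by 400 mm and each number of a turn by 180 degrees. A row lasts 1/12 s, in which the tool goes at most 41.7 mm and 7.16 degrees, less where a joint would pass 70% of its speed; a pose out of reach is approached as far as the arm can. A call with a number of a shift or a turn outside -1 to 1 is refused whole. A call with a gripper value outside its range is refused whole. "jaw" is the closure, from 0 (fully open) to 1 (shut), set as the call begins (left out, the last holds). The fingers move at their own pace and stop on an object; the grip force is fixed at half the most. Time passes only in rows, so rows that repeat a pose let the fingers close. It gives the time, the measured TCP pose, the force, the opening and the grip force at its end, in the units of the state.
- ctrl.get_obs(): the state, without advancing time (a new reading comes with each control period).
- ctrl.camera(name): name is "side" or "top" or "wrist"; returns (picture, depth): 480x640x3 uint8, red, green, blue; 480x640 float32, m along the optical axis (not along the pixel's ray), 0 where there is no reading.
- ctrl.camera_info(name): a dict with "camera_matrix" (3x3 intrinsics, pixels), "D" ([k1, k2, p1, p2, k3] as OpenCV has them; the pictures are not rectified), "R" (3x3) and "t" (3): a world point X has camera coordinates R X + t; the wrist camera has in their place "T_tool_cam" (4x4, takes a point from camera to tool coordinates, whose origin is the TCP and whose axes are the flange's). Camera axes: x right, y down, z forward; pixel columns grow to the right and rows downward; lengths in m; the calibration is good to about 2 mm. A picture is of the moment at which its call begins: read the wrist's pose just before it. camera_info takes no time and is no camera call.
- ctrl.hand_in(): hands the job in; it is judged then, once.
The state is a dict: "time_s": time; "q": joint angles; "dq": joint speeds; "joint_efforts": joint torques, N m; "eef_pos": TCP position; "eef_rot": TCP orientation; "wrist_force": force on the tool from outside, world axes, zero at the start; "torque": the same for the moment, N m; "opening": opening from 0.0 (shut) to 1.0 (fully open); "grasp_force": force on a finger pad.
Only numpy, scipy, OpenCV 4.12 (cv2) and the standard library are available. Lean on these libraries where they do the work, as an engineer would, in place of code of your own. Each camera call takes 0.05 s, during which the arm holds its last target. There are 200 camera calls.

## Working session

There is one attempt and no reset: what is moved stays moved. The work goes in short steps, Python scripts to look and compute and a tool call to move; the robot and the scene stay as the last step left them, time stands still between calls to the robot, and variables do not carry over. Pictures are saved under pics/ and viewed, at most 10 in all, crops included, and the job is handed in when it is done.

Besides the shell and the picture viewer there is one more tool, called after "Call:" in YAML: its name, and indented under it one key for each argument. drive_tool: Moves the arm, as the interface text tells. Its arguments: {"type":"object","properties":{"plan":{"type":"array"},"jaw":{"type":"number"}},"required":["plan"]}

```bash
mkdir -p pics
python3 - <<'E'
from bench import ctrl
import cv2,numpy as np
o=ctrl.get_obs();print(o)
ims=[]
for n in("side","top"):
    p,d=ctrl.camera(n);cv2.imwrite(f"pics/{n}0.png",p[:,:,::-1]);np.save(f"pics/{n}0.npy",d)
    print(n,ctrl.camera_info(n))
print(ctrl.camera_info("wrist"))
E
```

```text
{'time_s': 0.0, 'q': array([ 1.08369527e+00,  1.81518064e-01,  1.60801272e+00, -1.99238691e-06,
        1.35381520e+00, -2.06307231e-01]), 'dq': array([ 0.0003618 , -0.0001333 , -0.00174665,  0.00018735, -0.00059655,
        0.00083766]), 'joint_efforts': array([ 1.35185375e-03, -4.44859314e+01, -3.51339519e+01, -5.12455699e-05,
        9.43737512e-03,  1.80097720e-05]), 'eef_pos': array([0.15904057, 0.55193583, 0.20169485]), 'eef_rot': array([-2.96977261e-04,  1.39935865e-01,  9.90160182e-01, -8.24835682e-04]), 'wrist_force': array([ 0.18920515, -0.807139  , -1.61852115]), 'torque': array([-0.01679883, -0.01328989, -0.01541617]), 'grasp_force': 0.0, 'opening': 1.0011684797454357}
side {'camera_matrix': array([[572.03679086,   0.        , 314.67978317],
       [  0.        , 572.03679086, 236.48535862],
       [  0.        ,   0.        ,   1.        ]]), 'D': array([-0.10298931,  0.        ,  0.        ,  0.        ,  0.        ]), 'R': array([[-0.72735655, -0.6862484 , -0.00394731],
       [-0.50403932,  0.53811844, -0.67555378],
       [ 0.46572183, -0.48937887, -0.73730015]]), 't
[... 405 characters left out ...]
  [ 0.1646049 ,  0.0036844 , -0.9863527 ]]), 't': array([-0.09364957,  0.60210271,  1.03030252])}
{'camera_matrix': array([[417.9053531 ,   0.        , 317.66246163],
       [  0.        , 417.9053531 , 236.44934629],
       [  0.        ,   0.        ,   1.        ]]), 'D': array([0.01330848, 0.        , 0.        , 0.        , 0.        ]), 'T_tool_cam': array([[ 1.84865262e-05, -9.49153103e-01, -3.14814844e-01,
         8.11462975e-02],
       [ 9.99999999e-01,  1.60260459e-06,  5.38901180e-05,
        -1.02377060e-03],
       [-5.06454491e-05, -3.14814844e-01,  9.49153102e-01,
        -1.72708006e-01],
       [ 0.00000000e+00,  0.00000000e+00,  0.00000000e+00,
         1.00000000e+00]])}
```

View pics/top0.png

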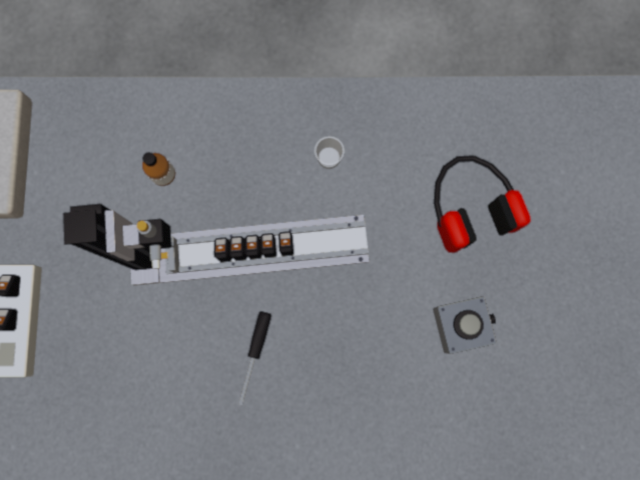

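View pics/side0.png

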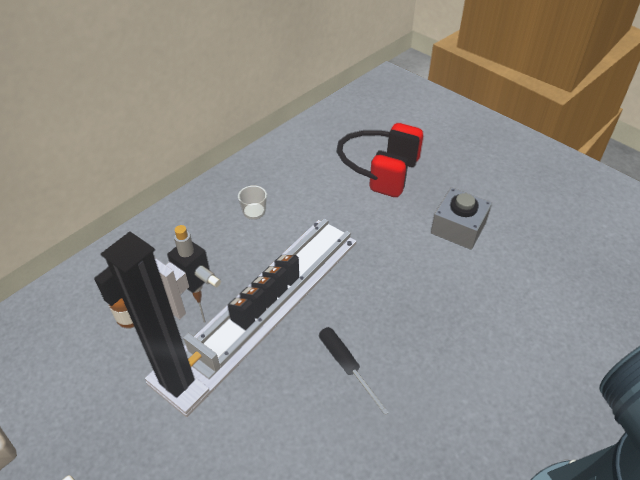

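The top view shows the track with its entry at about (367,240) and its stop near (175,255). Shells stand at u≈221–286, shell 5 at (286,242), and the button is at (468,323). In the side view the shells are upright and the button is at (465,203).

```bash
cat > h.py <<'E'
from bench import ctrl
import cv2,numpy as np
from scipy.spatial.transform import Rotation as Ro
def cam(n,o=None):
    i=ctrl.camera_info(n);K,D=i["camera_matrix"],i["D"]
    if n=="wrist":
        w=o["eef_rot"];Rt=Ro.from_quat([w[1],w[2],w[3],w[0]]).as_matrix();T=i["T_tool_cam"]
        Rwc=Rt@T[:3,:3];c=Rt@T[:3,3]+o["eef_pos"]
    else: Rwc=i["R"].T;c=-Rwc@i["t"]
    return K,D,Rwc,c
def rays(n,px,o=None):
    K,D,R,c=cam(n,o);u=cv2.undistortPoints(np.float64(px).reshape(-1,1,2),K,D).reshape(-1,2)
    return c,np.c_[u,np.ones(len(u))]@R.T
def plane(n,px,z,o=None):
    c,d=rays(n,px,o);return c+d*((z-c[2])/d[:,2])[:,None]
def tri(pa,pb,a="top",b="side"):
    c1,d1=rays(a,[pa]);c2,d2=rays(b,[pb]);d1,d2=d1[0],d2[0]
    s=np.linalg.lstsq(np.c_[d1,-d2],c2-c1,rcond=None)[0]
    p,q=c1+s[0]*d1,c2+s[1]*d2;return (p+q)/2,np.linalg.norm(p-q)
def cloud(n,d,o=None):
    v,u=np.nonzero(d>0);c,r=rays(n,np.c_[u,v],o)
    return c+r*d[v,u][:,None],u,v
E
python3 - <<'E'
from h import *
im=cv2.imread("pics/top0.png");hsv=cv2.cvtColor(im,cv2.COLOR_BGR2HSV)
a=im[205:290,120:380];cv2.imwrite("pics/tc.png",cv2.resize(a,None,fx=3,fy=3,interpolation=cv2.INTER_CUBIC))
s=cv2.imread("pics/side0.png")[210:400,180:370];cv2.imwrite("pics/sc.png",cv2.resize(s,None,fx=3,fy=3,interpolation=cv2.INTER_CUBIC))
for n in("top","side"):
    d=np.load(f"pics/{n}0.npy");P,u,v=cloud(n,d)
    print(n,(d>0).mean())
    m=(P[:,0]>.35)&(P[:,0]<.8)&(P[:,1]>-.5)&(P[:,1]<.4)
    print(np.histogram(P[m,2],bins=np.arange(-.01,.12,.005)))
# button
for n,c,r in(("top",(468,323),22),("side",(465,203),16)):
    g=cv2.imread(f"pics/{n}0.png");x,y=c;p=g[y-r:y+r,x-r:x+r]
    m=(p.min(2)>125).astype(np.uint8) if n=="top" else (p.min(2)>75).astype(np.uint8)
    k,l,st,ce=cv2.connectedComponentsWithStats(m);print(n,[(st[i,4],ce[i]+[x-r,y-r]) for i in range(1,k) if st[i,4]>20])
E
```

```text
top 0.9960026041666666
(array([ 1102, 49176, 40934,  3228,  2889,  1302,  2096,   426,   239,
         241,   363,   770,  1678,  1182,   539,   830,   777,   852,
        1096,   242,    30,    44,   115,    67,    24]), array([-0.01 , -0.005,  0.   ,  0.005,  0.01 ,  0.015,  0.02 ,  0.025,
        0.03 ,  0.035,  0.04 ,  0.045,  0.05 ,  0.055,  0.06 ,  0.065,
        0.07 ,  0.075,  0.08 ,  0.085,  0.09 ,  0.095,  0.1  ,  0.105,
        0.11 ,  0.115]))
side 0.9960384114583334
(array([   32, 42327, 34521,  2342,  2829,  1855,  2389,   692,   569,
         588,   719,   832,  1460,  1006,   607,   785,   744,   553,
         630,   138,    77,    66,    75,    68,    81]), array([-0.01 , -0.005,  0.   ,  0.005,  0.01 ,  0.015,  0.02 ,  0.025,
        0.03 ,  0.035,  0.04 ,  0.045,  0.05 ,  0.055,  0.06 ,  0.065,
        0.07 ,  0.075,  0.08 ,  0.085,  0.09 ,  0.095,  0.1  ,  0.105,
        0.11 ,  0.115]))
top [(np.int32(246), array([469.63414634, 324.2195122 ]))]
side [(np.int32(748), array([465.08823529, 200.24465241]))]
```

View pics/tc.png

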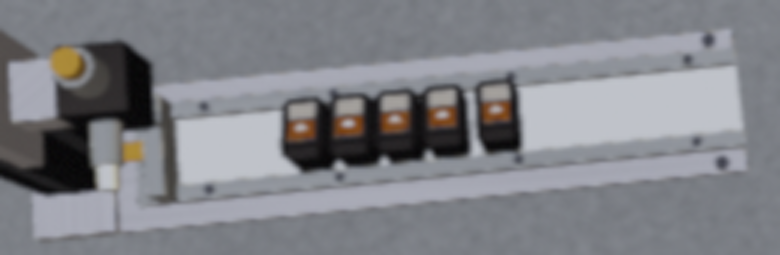

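View pics/sc.png

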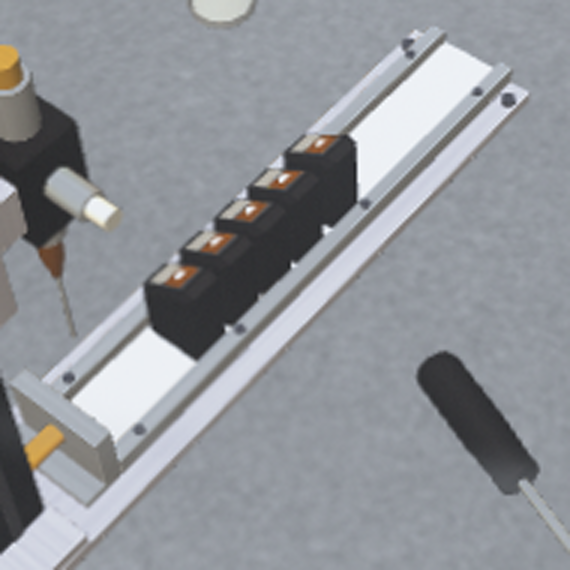

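The crops show five upright shells, with shell 5's rear face at about crop x=517 (top) and one gap of about 6 mm ahead of it. The entry end of the strip is at crop (740,100) and the stop foot at (178,155).

Run:
```python
from h import *
im=cv2.imread("pics/top0.png")
m=(im.min(2)>185).astype(np.uint8)
k,l,st,ce=cv2.connectedComponentsWithStats(m)
t=lambda u,v:(120+u/3,205+v/3); s=lambda u,v:(180+u/3,210+v/3)
# strip edges as the crops show: right part and left part
lo=plane("top",[t(737,67),t(530,84),t(178,121)],.012);hi=plane("top",[t(744,132),t(525,150),t(180,188)],.022)
print("far edge",lo.round(4).tolist());print("near edge",hi.round(4).tolist())
for n,a,b in(("entry far",t(737,67),s(437,42)),("button",(469.6,324.2),(465.1,200.2)),("stop foot far",t(178,121),s(72,397)),("boltN entry",t(722,162),s(508,100)),("boltF entry",t(708,40),s(408,46)),("bolt near 3",t(519,158),s(364,204)),("bolt near1",t(209,188),s(139,429)),("bolt far1",t(204,105),s(68,378)),("bolt barN entry",t(697,141),s(477,91)),("shell5 top",t(496,110),s(322,146)),("shell1 top",t(302,126),s(181,278))):
    p,e=tri(a,b);print(n,p.round(4),round(e,4))
f=[]
for n in("top","side"):
    d=np.load(f"pics/{n}0.npy");P,u,v=cloud(n,d)
    q=(P[:,2]>.0785-.012)&(P[:,2]<.09)&(abs(P[:,0]-.45)<.06)&(abs(P[:,1]+.34)<.07)
    print(n,"button cloud",P[q].mean(0).round(4),np.ptp(P[q],0),q.sum())
    q=(P[:,2]>.0295)&(P[:,2]<.085)&(abs(P[:,0]-.61)<.06)&(P[:,1]>-.15)&(P[:,1]<.10)
    f.append(P[q]);print(P[q].min(0),P[q].max(0),q.sum(),np.percentile(P[q,1],[1,3,5,10]))
print(cam("top")[3],cam("side")[3])
```

```text
far edge [[0.6406, -0.1854, 0.012], [0.63, -0.0562, 0.012], [0.607, 0.1625, 0.012]]
near edge [[0.5979, -0.1883, 0.022], [0.5869, -0.0537, 0.022], [0.5638, 0.1573, 0.022]]
entry far [ 0.6447 -0.1832  0.0092] 0.0085
button [ 0.4596 -0.3557  0.0744] 0.0022
stop foot far [0.6017 0.1561 0.0319] 0.005
boltN entry [ 0.5819 -0.1749  0.0094] 0.0019
boltF entry [ 0.6595 -0.1672  0.008 ] 0.0019
bolt near 3 [ 0.5832 -0.0492  0.0206] 0.0024
bolt near1 [0.5641 0.1398 0.0223] 0.0009
bolt far1 [0.616  0.1451 0.0212] 0.0013
bolt barN entry [ 0.5933 -0.1587  0.0221] 0.0023
shell5 top [ 0.6048 -0.0379  0.065 ] 0.0008
shell1 top [0.5955 0.0769 0.0634] 0.0004
top button cloud [ 0.4587 -0.3551  0.0736] [0.04970744 0.05054992 0.01712014] 545
[ 0.57454247 -0.05250459  0.02958959] [0.6265623  0.09216473 0.07900742] 1773 [-0.05036444 -0.04805041 -0.0451648  -0.0388375 ]
side button cloud [ 0.4587 -0.351   0.0732] [0.04805199 0.05311543 0.01375806] 371
[ 0.57502375 -0.05156356  0.02950139] [0.62868003 0.09241017 0.07731724] 2192 [-0.0455195  -0.04213004 -0.03898404 -0.03134602]
[ 0.4242025  -0.09842863  1.11498217] [0.14148776 0.3823642  0.80096875]
```

Call:
drive_tool:
  plan:
    - [[-0.84,-0.93,0,0.47],[-0.84,-0.93,0,0.47],[-0.84,-0.93,0,0.47],[-0.84,-0.93,0,0.47],[-0.84,-0.93,0,0.47],[-0.84,-0.93,0,0.47],[-0.84,-0.93,0,0.47],[-0.84,-0.93,0,0.47],[-0.84,-0.93,0,0.47],[-0.84,-0.93,0,0.47],[-0.84,-0.93,0,0.47],[-0.84,-0.93,0,0.47]]
  jaw: 1

```text
time_s: 1.1
eef_pos: [0.3787, 0.1012, 0.2026]
eef_rot: [0.0, 0.772, 0.636, 0.0]
wrist_force: [0.8, -0.2, -0.0]
opening: 0.001
grasp_force: 0.0
```

```bash
cat >> h.py <<'E'
def go(x,y,z,yaw):
    o=ctrl.get_obs();w=o["eef_rot"];R=Ro.from_quat([w[1],w[2],w[3],w[0]]).as_matrix()
    now=np.degrees(np.arctan2(R[1,0],R[0,0]))
    d=R.T@(np.array([x,y,z])-o["eef_pos"])/.4;r=-((yaw-now+180)%360-180)
    print("t",round(o["time_s"],2),"pos",o["eef_pos"].round(4),"yaw",now.round(2),"q",o["q"].round(2),"F",o["wrist_force"].round(1),"plan",d.round(4),"roll",round(r/180,4))
E
python3 -c "
from h import *
go(.612,-.10,.15,-84.4)"
```

```text
t 1.1 pos [0.3787 0.1012 0.2026] yaw 78.95 q [-0.04 -0.26  2.03  0.    1.37  0.15] F [ 0.8 -0.2 -0. ] plan [-0.3818  0.6687  0.1318] roll 0.9075
```

Call:
drive_tool:
  plan:
    - [[-0.38,0.67,0.13,0.47],[-0.38,0.67,0.13,0.47],[-0.38,0.67,0.13,0.47],[-0.38,0.67,0.13,0.47],[-0.38,0.67,0.13,0.47],[-0.38,0.67,0.13,0.47],[-0.38,0.67,0.13,0.47],[-0.38,0.67,0.13,0.47],[-0.38,0.67,0.13,0.47],[-0.38,0.67,0.13,0.47],[-0.38,0.67,0.13,0.47],[-0.38,0.67,0.13,0.47]]

```text
time_s: 2.1
eef_pos: [0.6133, -0.0961, 0.1496]
eef_rot: [-0.0, 0.999, -0.049, -0.001]
wrist_force: [-0.5, 0.4, -0.6]
opening: 0.002
grasp_force: 0.0
```

Call:
drive_tool:
  plan:
    - [[0,0,0,0.43],[0,0,0,0.43],[0,0,0,0.43],[0,0,0,0.43],[0,0,0,0.43],[0,0,0,0.43],[0,0,0,0.43],[0,0,0,0.43],[0,0,0,0.43],[0,0,0,0.43],[0,0,0,0.43],[0,0,0,0.43]]

```text
time_s: 3.1
eef_pos: [0.6133, -0.0958, 0.15]
eef_rot: [0.0, 0.75, -0.662, -0.0]
wrist_force: [-0.1, 0.1, -0.7]
opening: 0.003
grasp_force: 0.0
```

```bash
python3 -c "
from h import *
go(.612,-.10,.06,-84.4)
p,d=ctrl.camera('wrist');cv2.imwrite('pics/w1.png',p[:,:,::-1])"
```

```text
t 3.1 pos [ 0.6133 -0.0958  0.15  ] yaw -82.89 q [-0.35  0.33  1.53  0.    1.28  2.67] F [-0.1  0.1 -0.7] plan [0.01   0.0044 0.2251] roll 0.0084
```

View pics/w1.png

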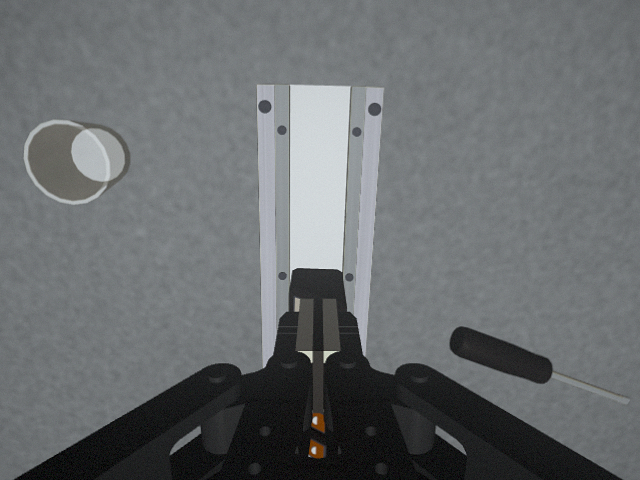

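The wrist view looks from behind. The entry end is at v≈86 (u 290–350), bar bolts are at (282,130), (356,132), (282,276) and (349,277), and shell 5's rear top edge is at about v=270–300. The fingers are centred over the lane.

```bash
python3 -c "
from h import *
o=ctrl.get_obs()
b=plane('wrist',[(282,130),(356,132),(282,276),(349,277)],.022,o)
print(b.round(4));a=(b[0]+b[1])/2;c=(b[2]+b[3])/2;f=c-a;print(a,c,np.degrees(np.arctan2(f[1],f[0])))
print(plane('wrist',[(290,85),(350,87)],.012,o).round(4),plane('wrist',[(293,269),(341,269)],.074,o).round(4),plane('wrist',[(258,85),(383,88)],.009,o).round(4))
"
```

```text
[[ 0.6452 -0.1525  0.022 ]
 [ 0.5937 -0.1578  0.022 ]
 [ 0.6338 -0.0421  0.022 ]
 [ 0.5817 -0.048   0.022 ]]
[ 0.61942455 -0.15516729  0.022     ] [ 0.60772547 -0.04505698  0.022     ] 96.06485125433466
[[ 0.6435 -0.1827  0.012 ]
 [ 0.6017 -0.1869  0.012 ]] [[ 0.6255 -0.0712  0.074 ]
 [ 0.5948 -0.0752  0.074 ]] [[ 0.666  -0.1799  0.009 ]
 [ 0.5783 -0.1893  0.009 ]]
```

Call:
drive_tool:
  plan:
    - [[0.01,0,0.06,0.007],[0.01,0,0.12,0.007],[0.01,0,0.18,0.007],[0.01,0,0.22,0.007],[0.01,0,0.25,0.007],[0.01,0,0.27,0.007],[0.01,0,0.285,0.007],[0.01,0,0.3,0.007],[0.01,0,0.3,0.007]]

```text
time_s: 3.9
eef_pos: [0.614, -0.0999, 0.03]
eef_rot: [0.0, 0.744, -0.669, -0.0]
wrist_force: [-1.0, -0.5, -0.3]
opening: 0.003
grasp_force: 0.0
```

```bash
python3 -c "
from h import *
go(.6095,-.057,.03,-84.1)
go(.6017,.02,.03,-84.1)
p,d=ctrl.camera('wrist');cv2.imwrite('pics/w2.png',p[:,:,::-1])"
```

```text
t 3.9 pos [ 0.614  -0.0999  0.03  ] yaw -83.92 q [-0.35  0.48  1.6  -0.    1.06  2.68] F [-1.  -0.5 -0.3] plan [-1.078e-01 -2.000e-04  1.000e-04] roll 0.001
t 3.9 pos [ 0.614  -0.0999  0.03  ] yaw -83.92 q [-0.35  0.48  1.6  -0.    1.06  2.68] F [-1.  -0.5 -0.3] plan [-3.013e-01 -1.200e-03  1.000e-04] roll 0.001
```

View pics/w2.png

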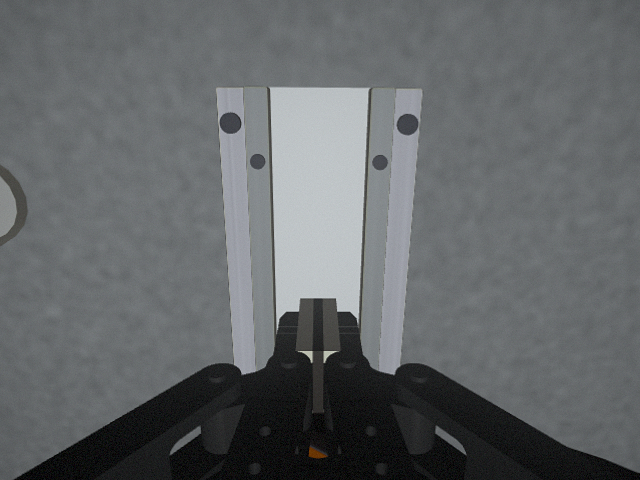

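The fingertips hang centred behind shell 5, just above the strip, with the bars evenly placed on both sides (u 270 and 368).

Call:
drive_tool:
  plan:
    - [[-0.005,0,0,0.001],[-0.015,0,0,0.001],[-0.03,0,0,0.001],[-0.045,0,0,0.001],[-0.06,0,0,0.001],[-0.07,0,0,0.001],[-0.077,0,0,0.001],[-0.082,0,0,0.001],[-0.087,0,0,0.001],[-0.092,0,0,0.001],[-0.097,0,0,0.001],[-0.102,0,0,0.001]]

```text
time_s: 4.95
eef_pos: [0.6099, -0.0593, 0.0306]
eef_rot: [0.0, 0.742, -0.67, -0.0]
wrist_force: [-0.7, -0.2, 0.2]
opening: -0.001
grasp_force: 0.1
```

Call:
drive_tool:
  plan:
    - [[-0.005,0,0,0],[-0.01,0,0,0],[-0.015,0,0,0],[-0.02,0,0,0],[-0.025,0,0,0],[-0.03,0,0,0],[-0.035,0,0,0],[-0.04,0,0,0],[-0.045,0,0,0],[-0.05,0,0,0],[-0.055,0,0,0],[-0.06,0,0,0]]

```text
time_s: 5.95
eef_pos: [0.6075, -0.0353, 0.0306]
eef_rot: [-0.0, 0.742, -0.67, 0.0]
wrist_force: [0.5, -0.1, 0.4]
opening: -0.002
grasp_force: 0.4
```

```bash
python3 -c "
from h import *
go(.6017,.02,.03,-84.1)
ims=[]
for n in ('side','top'):
    p,d=ctrl.camera(n);a=p[210:400,180:370] if n=='side' else p[190:300,110:380];ims.append(cv2.resize(a[:,:,::-1],(400,400*a.shape[0]//a.shape[1]),interpolation=cv2.INTER_CUBIC))
h=max(i.shape[0] for i in ims);cv2.imwrite('pics/c3.png',np.hstack([np.pad(i,((0,h-i.shape[0]),(0,0),(0,0))) for i in ims]))"
```

```text
t 5.95 pos [ 0.6075 -0.0353  0.0306] yaw -84.13 q [-0.25  0.45  1.63 -0.    1.05  2.79] F [ 0.5 -0.1  0.4] plan [-0.1391  0.0002  0.0016] roll -0.0002
```

View pics/c3.png

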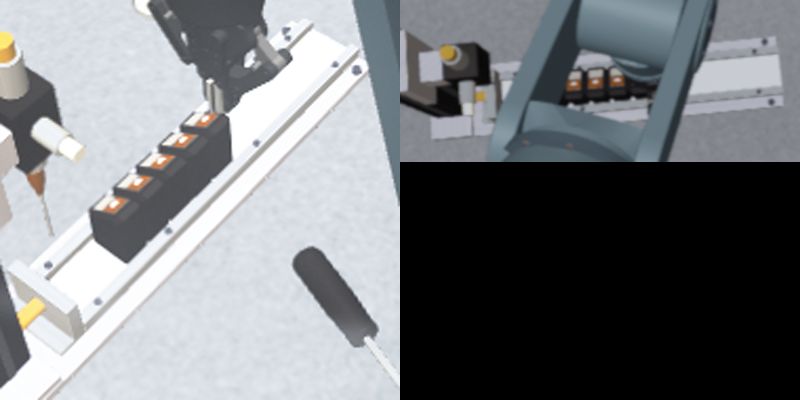

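Shells are upright and moving as a train, with the first about 55 mm short of the stop. I'll check the arm link's clearance from the head before pushing on.

```bash
python3 -c "
from h import *
P=[]
for n in ('side','top'):
    p,d=ctrl.camera(n);C,u,v=cloud(n,d);P.append(C)
    if n=='side': cv2.imwrite('pics/s4.png',p[:,:,::-1])
P=np.vstack(P);f=np.array([-.1011,.9949]);g=np.array([.9949,.1011]);o=np.array([.6194-.1016*.169,.014])
ty=(P[:,:2]-o)@f;tx=(P[:,:2]-o)@g
for z in np.arange(.08,.7,.04):
    m=(abs(P[:,2]-z-.02)<.02)
    for a,b in((-.4,-.1),(-.1,-.03),(-.03,.04),(.04,.12)):
        q=m&(tx>a)&(tx<b)&(ty<.112)&(ty>-.2)
        h=m&(tx>a)&(tx<b)&(ty>.112)&(ty<.24)
        if q.sum()>5 or h.sum()>5: print(z.round(2),(a,b),'arm max',np.percentile(ty[q],99).round(3) if q.sum()>5 else '-','next',np.percentile(ty[h],1).round(3) if h.sum()>5 else '-',h.sum())
"
```

```text
0.08 (-0.1, -0.03) arm max -0.037 next - 0
0.08 (-0.03, 0.04) arm max -0.036 next 0.136 763
0.12 (-0.1, -0.03) arm max -0.037 next - 0
0.12 (-0.03, 0.04) arm max -0.03 next 0.137 795
0.12 (0.04, 0.12) arm max -0.036 next - 0
0.16 (-0.1, -0.03) arm max -0.031 next - 0
0.16 (-0.03, 0.04) arm max -0.012 next 0.132 967
0.2 (-0.1, -0.03) arm max -0.028 next 0.129 333
0.2 (-0.03, 0.04) arm max -0.012 next 0.119 2583
0.24 (-0.1, -0.03) arm max -0.026 next - 0
0.24 (-0.03, 0.04) arm max -0.01 next 0.119 3935
0.24 (0.04, 0.12) arm max - next 0.198 132
0.28 (-0.1, -0.03) arm max -0.028 next - 0
0.28 (-0.03, 0.04) arm max -0.012 next 0.129 1944
0.28 (0.04, 0.12) arm max -0.019 next - 0
0.32 (-0.1, -0.03) arm max 0.007 next - 0
0.32 (-0.03, 0.04) arm max 0.023 next 0.19 2201
0.32 (0.04, 0.12) arm max 0.004 next - 0
0.36 (-0.4, -0.1) arm max -0.067 next - 0
0.36 (-0.1, -0.03) arm max 0.045 next - 0
0.36 (-0.03, 0.04) arm max 0.024 next - 0
0.36 (0.04, 0.12) arm max 0.004 next - 0
0.4 (-0.4, -0.1) arm max 0.063 next - 0
0.4 (-0.1, -0.03) arm max 0.05 next - 0
0.4 (-0.03, 0.04) arm max 0.022 next - 0
0.4 (0.04, 0.12) arm max 0.002 next - 0
0.44 (-0.4, -0.1) arm max 0.065 next - 0
0.44 (-0.1, -0.03) arm max 0.05 next - 0
0.44 (-0.03, 0.04) arm max 0.024 next - 0
0.48 (-0.4, -0.1) arm max 0.068 next - 0
0.48 (-0.1, -0.03) arm max 0.05 next - 0
0.52 (-0.4, -0.1) arm max 0.065 next - 0
0.56 (-0.4, -0.1) arm max 0.09 next - 0
0.6 (-0.4, -0.1) arm max 0.1 next 0.238 67
0.64 (-0.4, -0.1) arm max 0.103 next 0.233 628
0.68 (-0.4, -0.1) arm max - next 0.211 3074
```

View pics/s4.png

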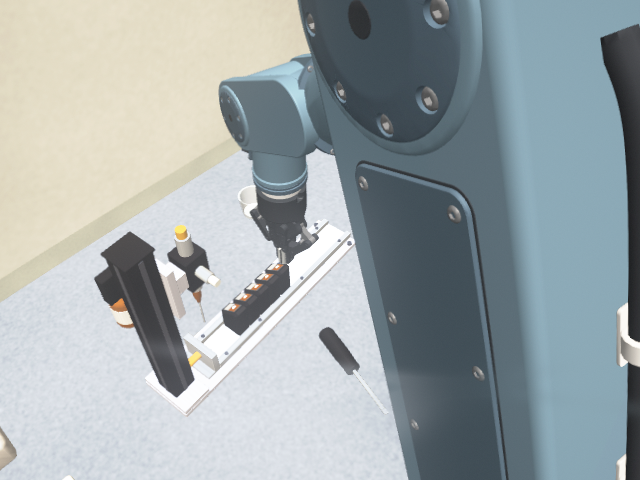

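The arm has more than 90 mm of clearance from the head, and the shells look upright, so I continue.

Call:
drive_tool:
  plan:
    - [[-0.005,0,0,0],[-0.01,0,0,0],[-0.015,0,0,0],[-0.02,0,0,0],[-0.025,0,0,0],[-0.03,0,0,0],[-0.035,0,0,0],[-0.04,0,0,0],[-0.045,0,0,0],[-0.05,0,0,0],[-0.055,0,0,0],[-0.06,0,0,0]]

```text
time_s: 7.15
eef_pos: [0.605, -0.0114, 0.0306]
eef_rot: [-0.0, 0.742, -0.67, 0.0]
wrist_force: [0.9, -0.9, 0.7]
opening: -0.0
grasp_force: 0.3
```

Call:
drive_tool:
  plan:
    - [[-0.005,0,0,0],[-0.01,0,0,0],[-0.015,0,0,0],[-0.02,0,0,0],[-0.025,0,0,0],[-0.03,0,0,0],[-0.035,0,0,0],[-0.04,0,0,0],[-0.045,0,0,0],[-0.05,0,0,0],[-0.055,0,0,0],[-0.06,0,0,0]]

```text
time_s: 8.15
eef_pos: [0.6025, 0.0124, 0.0306]
eef_rot: [-0.0, 0.742, -0.67, 0.0]
wrist_force: [0.4, -0.9, -0.6]
opening: 0.002
grasp_force: 0.4
```

Call:
drive_tool:
  plan:
    - [[-0.002,0,0,0],[-0.004,0,0,0],[-0.006,0,0,0],[-0.008,0,0,0],[-0.01,0,0,0]]

```text
time_s: 8.57
eef_pos: [0.6021, 0.0163, 0.0306]
eef_rot: [-0.0, 0.742, -0.67, 0.0]
wrist_force: [0.8, 0.2, 0.0]
opening: -0.001
grasp_force: 0.4
```

```bash
python3 -c "
from h import *
go(.6017,.02,.03,-84.1)
p,d=ctrl.camera('side');cv2.imwrite('pics/s5.png',cv2.resize(p[240:390,170:320,::-1],None,fx=4,fy=4,interpolation=cv2.INTER_CUBIC))"
```

```text
t 8.57 pos [0.6021 0.0163 0.0306] yaw -84.13 q [-0.17  0.44  1.65 -0.    1.05  2.87] F [0.8 0.2 0. ] plan [-0.0094  0.0001  0.0015] roll -0.0002
```

View pics/s5.png

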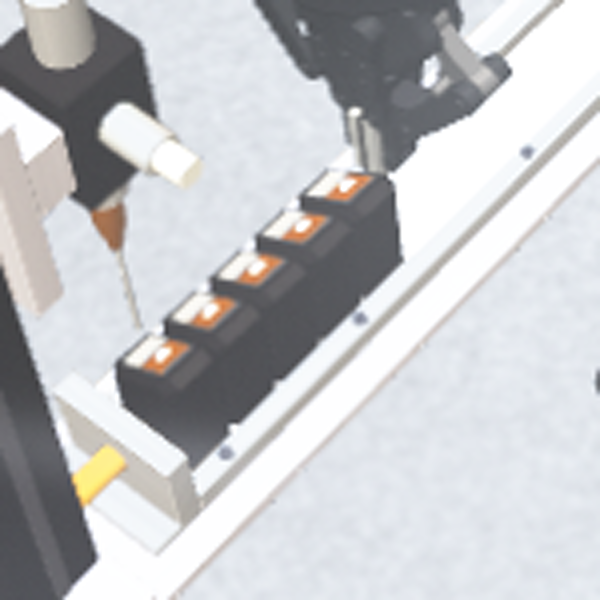

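The first shell is close to the stop plate, with a thin sliver still visible near (190,460). I creep on and watch the force.

Call:
drive_tool:
  plan:
    - [[-0.002,0,0,0],[-0.004,0,0,0],[-0.006,0,0,0],[-0.008,0,0,0],[-0.008,0,0,0]]

```text
time_s: 9.03
eef_pos: [0.6018, 0.0196, 0.0306]
eef_rot: [-0.0, 0.742, -0.67, -0.0]
wrist_force: [0.3, -0.8, -0.1]
opening: -0.003
grasp_force: 0.2
```

Call:
drive_tool:
  plan:
    - [[-0.002,0,0,0],[-0.003,0,0,0],[-0.004,0,0,0],[-0.004,0,0,0]]

```text
time_s: 9.37
eef_pos: [0.6016, 0.0211, 0.0306]
eef_rot: [-0.0, 0.742, -0.67, -0.0]
wrist_force: [0.1, -0.8, -0.0]
opening: -0.006
grasp_force: 0.3
```

Call:
drive_tool:
  plan:
    - [[-0.001,0,0,0],[-0.002,0,0,0],[-0.003,0,0,0],[-0.003,0,0,0]]

```text
time_s: 9.7
eef_pos: [0.6015, 0.0223, 0.0306]
eef_rot: [-0.0, 0.742, -0.67, 0.0]
wrist_force: [0.0, -1.3, -0.6]
opening: -0.003
grasp_force: 0.3
```

Call:
drive_tool:
  plan:
    - [[-0.001,0,0,0],[-0.002,0,0,0],[-0.003,0,0,0],[-0.003,0,0,0]]

```text
time_s: 10.03
eef_pos: [0.6015, 0.0233, 0.0306]
eef_rot: [0.0, 0.742, -0.67, 0.0]
wrist_force: [0.0, -1.0, 0.2]
opening: -0.002
grasp_force: 0.7
```

```bash
python3 -c "
from h import *
go(.6017,.02,.03,-84.1)
p,d=ctrl.camera('side');cv2.imwrite('pics/s6.png',cv2.resize(p[300:390,170:270,::-1],None,fx=6,fy=6,interpolation=cv2.INTER_CUBIC))"
```

```text
t 10.03 pos [0.6015 0.0233 0.0306] yaw -84.12 q [-0.16  0.44  1.65 -0.    1.05  2.88] F [ 0.  -1.   0.2] plan [0.0082 0.0002 0.0015] roll -0.0001
```

View pics/s6.png

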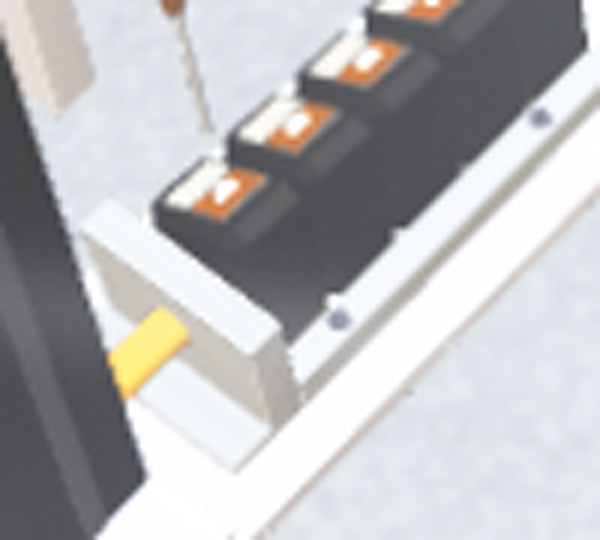

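The shell hides its foot behind the stop plate's top edge, so the force will show contact. I keep creeping.

Call:
drive_tool:
  plan:
    - [[-0.001,0,0,0],[-0.002,0,0,0],[-0.003,0,0,0],[-0.003,0,0,0]]

```text
time_s: 10.42
eef_pos: [0.6018, 0.0237, 0.0309]
eef_rot: [0.0, 0.742, -0.67, 0.001]
wrist_force: [1.4, -5.0, 0.5]
opening: 0.0
grasp_force: 2.8
```

Call:
drive_tool:
  plan:
    - [[-0.001,0,0,0],[-0.002,0,0,0],[-0.002,0,0,0]]

```text
time_s: 10.67
eef_pos: [0.602, 0.0239, 0.0311]
eef_rot: [0.0, 0.742, -0.67, 0.001]
wrist_force: [1.5, -8.0, 0.4]
opening: -0.002
grasp_force: 3.8
```

Call:
drive_tool:
  plan:
    - [[-0.001,0,0,0],[-0.002,0,0,0],[-0.002,0,0,0]]

```text
time_s: 10.92
eef_pos: [0.6024, 0.024, 0.0313]
eef_rot: [0.0, 0.742, -0.67, 0.002]
wrist_force: [2.3, -10.2, 1.0]
opening: -0.002
grasp_force: 4.9
```

Firm contact: the force rises to 10 N with almost no motion, so the row is home. I retreat straight back, then lift.

Call:
drive_tool:
  plan:
    - [[0.003,0,0,0],[0.006,0,0,0],[0.01,0,0,0],[0.02,0,0,0],[0.04,0,0,0],[0.07,0,0,0],[0.1,0,0,0],[0.12,0,-0.03,0],[0.13,0,-0.1,0],[0.13,0,-0.18,0],[0.13,0,-0.26,0],[0.13,0,-0.3,0]]

```text
time_s: 11.92
eef_pos: [0.6086, -0.0271, 0.1561]
eef_rot: [-0.002, 0.742, -0.67, 0.003]
wrist_force: [0.9, -0.0, -0.0]
opening: 0.001
grasp_force: 0.0
```

```bash
python3 -c "
from h import *
go(.4595,-.355,.13,-84.1)"
```

```text
t 11.92 pos [ 0.6086 -0.0271  0.1561] yaw -84.19 q [-0.24  0.29  1.57  0.    1.27  2.8 ] F [ 0.9 -0.  -0. ] plan [0.7776 0.4543 0.0642] roll -0.0005
```

Call:
drive_tool:
  plan:
    - [[0.78,0.45,0,0],[0.78,0.45,0,0],[0.78,0.45,0,0],[0.78,0.45,0,0],[0.78,0.45,0,0],[0.78,0.45,0,0],[0.78,0.45,0,0],[0.78,0.45,0,0],[0.78,0.45,0,0],[0.78,0.45,0,0],[0.78,0.45,0,0],[0.78,0.45,0,0]]

```text
time_s: 12.92
eef_pos: [0.4591, -0.3544, 0.1511]
eef_rot: [-0.0, 0.742, -0.67, 0.0]
wrist_force: [0.2, -0.5, 0.4]
opening: -0.0
grasp_force: 0.0
```

Run:
```python
from h import *
go(.4595,-.355,.085,-84.1)
C={}
for n in("top","side"):
    p,d=ctrl.camera(n);h=cv2.cvtColor(p,cv2.COLOR_RGB2HSV)
    m=((h[...,0]<18)&(h[...,1]>130)&(h[...,2]>70)).astype(np.uint8)
    y0,y1,x0,x1=(215,275,150,300) if n=="top" else (270,360,190,300)
    M=np.zeros_like(m);M[y0:y1,x0:x1]=m[y0:y1,x0:x1]
    k,l,st,ce=cv2.connectedComponentsWithStats(M,connectivity=8)
    c=[ce[i] for i in range(1,k) if st[i,4]>8];C[n]=c=sorted(c,key=lambda a:a[0]);print(n,np.round(c,1).tolist(),[int(st[i,4]) for i in range(1,k)])
    P=plane(n,c,.07).round(4) if c else [];print(P.tolist(),np.linalg.norm(np.diff(P,axis=0),axis=1).round(4))
    if n=="top":
        q,u,v=cloud(n,d);s=(q[:,2]>.0295)&(q[:,2]<.085)&(abs(q[:,0]-.60)<.04)&(q[:,1]>-.05)&(q[:,1]<.14);print("shell ymin",np.percentile(q[s,1],[0,1,3,10]),"zmax",q[s,2].max())
```

```text
t 12.92 pos [ 0.4591 -0.3544  0.1511] yaw -84.19 q [-0.86  0.24  1.64  0.    1.26  2.18] F [ 0.2 -0.5  0.4] plan [ 0.0016 -0.0008  0.1652] roll -0.0005
top [[179.4, 251.8], [193.5, 250.7], [208.8, 249.1], [223.3, 247.8], [238.5, 246.9]] [37, 33, 36, 34, 32]
[[0.5858, 0.1483, 0.07], [0.5878, 0.1235, 0.07], [0.5905, 0.0965, 0.07], [0.5928, 0.071, 0.07], [0.5944, 0.0443, 0.07]] [0.0249 0.0271 0.0256 0.0267]
shell ymin [0.03013014 0.03102488 0.03230171 0.03924032] zmax 0.07759296439651675
side [[195.3, 294.8], [207.2, 332.3], [219.4, 321.0], [231.1, 310.2], [242.4, 299.8], [254.1, 289.4]] [13, 19, 18, 20, 17, 17, 1]
[[0.6556, 0.1192, 0.07], [0.5869, 0.1512, 0.07], [0.5893, 0.1252, 0.07], [0.5913, 0.0994, 0.07], [0.5934, 0.0737, 0.07], [0.5952, 0.0471, 0.07]] [0.0758 0.0261 0.0259 0.0258 0.0267]
```

Shell pitches are all about 26 mm (total 104.4 mm) and the rear face is at y≈0.031, so the row is home and touching. Now the button.

Call:
drive_tool:
  plan:
    - [[0.001,0,0.05,0],[0.001,0,0.1,0],[0.001,0,0.14,0],[0.001,0,0.16,0],[0.001,0,0.17,0],[0.001,0,0.178,0],[0.001,0,0.183,0],[0.001,0,0.188,0],[0.001,0,0.193,0],[0.001,0,0.196,0],[0.001,0,0.196,0]]

```text
time_s: 13.93
eef_pos: [0.4593, -0.3548, 0.0723]
eef_rot: [0.0, 0.742, -0.67, 0.0]
wrist_force: [-0.3, 0.5, -0.5]
opening: 0.001
grasp_force: 0.0
```

Call:
drive_tool:
  plan:
    - [[0,0,0.0025,0],[0,0,0.0025,0],[0,0,0.0025,0]]

```text
time_s: 14.18
eef_pos: [0.4593, -0.3548, 0.0713]
eef_rot: [0.0, 0.742, -0.67, 0.0]
wrist_force: [-0.3, 0.3, 0.3]
opening: 0.003
grasp_force: 0.0
```

Call:
drive_tool:
  plan:
    - [[0,0,0.0025,0],[0,0,0.0025,0],[0,0,0.0025,0]]

```text
time_s: 14.43
eef_pos: [0.4593, -0.3547, 0.0702]
eef_rot: [-0.0, 0.742, -0.67, -0.0]
wrist_force: [0.2, -0.0, -0.2]
opening: -0.002
grasp_force: 0.0
```

Run:
```python
from h import *
go(.459,-.355,.068,-84.1)
d0=np.load("pics/side0.npy");p,d=ctrl.camera("side")
P,u,v=cloud("side",d)
for t,a in(("before",d0),("now",d)):
    P,u,v=cloud("side",a);s=(abs(P[:,0]-.459)<.055)&(abs(P[:,1]+.355)<.055)&(P[:,2]>.05)
    print(t,np.histogram(P[s,2],np.arange(.05,.13,.004))[0])
cv2.imwrite("pics/s7.png",p[:,:,::-1])
```

```text
t 14.43 pos [ 0.4593 -0.3547  0.0702] yaw -84.13 q [-0.86  0.34  1.7   0.    1.1   2.18] F [ 0.2 -0.  -0.2] plan [0.0007 0.0008 0.0054] roll -0.0002
before [307 662  56  80 153  42 160  44   0   0   0   0   0   0   0   0   0   0
   0]
now [0 0 0 0 0 0 0 0 0 0 0 0 0 0 0 0 0 0 0]
```

Run:
```python
from h import *
o=ctrl.get_obs();p,d=ctrl.camera("wrist");cv2.imwrite("pics/w8.png",p[:,:,::-1])
K,D,R,c=cam("wrist",o);P,u,v=cloud("wrist",d,o)
w=o["eef_rot"];Rt=Ro.from_quat([w[1],w[2],w[3],w[0]]).as_matrix();T=(P-o["eef_pos"])@Rt
# profile along image column through the fingers, tool coords (mm), with brightness
for col in (305,318,330,285,350):
    print(col,[(int(r),*(T[(u==col)&(v==r)][0]*1000).round().astype(int),int(p[r,col].mean())) for r in range(180,370,8) if ((u==col)&(v==r)).any()])
s=(abs(P[:,0]-.459)<.06)&(abs(P[:,1]+.355)<.06);print(np.histogram(P[s,2],np.arange(.04,.1,.003)))
```

```text
305 [(180, np.int64(44), np.int64(-5), np.int64(28), 72), (188, np.int64(43), np.int64(-5), np.int64(14), 124), (196, np.int64(39), np.int64(-5), np.int64(14), 126), (204, np.int64(36), np.int64(-5), np.int64(12), 125), (212, np.int64(32), np.int64(-5), np.int64(14), 128), (220, np.int64(27), np.int64(-5), np.int64(15), 125), (228, np.int64(27), np.int64(-5), np.int64(4), 33), (236, np.int64(24), np.int64(-5), np.int64(1), 60), (244, np.int64(20), np.int64(-5), np.int64(3), 61), (252, np.int64(18), np.int64(-5), np.int64(-3), 63), (260, np.int64(16), np.int64(-5), np.int64(-8), 149), (268, np.int64(13), np.int64(-5), np.int64(-7), 150), (276, np.int64(9), np.int64(-5), np.int64(-8), 150), (284, np.int64(6), np.int64(-5), np.int64(-9), 151), (292, np.int64(2), np.int64(-5), np.int64(-9), 148), (300, np.int64(13), np.int64(-4), np.int64(-37), 85), (308, np.int64(12), np.int64(-4), np.int64(-42), 83), (316, np.int64(11), np.int64(-4), np.int64(-47), 86), (324, np.int64(12), np.int64(-3), np.int64(-53), 83), (332, np.int64(12), np.int64(-3), np.int64(-57), 82), (340, np.int64(12), np.int
[... 4925 characters left out ...]
), 136), (316, np.int64(8), np.int64(12), np.int64(-40), 41), (324, np.int64(8), np.int64(12), np.int64(-46), 39), (332, np.int64(8), np.int64(11), np.int64(-52), 47), (340, np.int64(8), np.int64(11), np.int64(-56), 38), (348, np.int64(8), np.int64(11), np.int64(-60), 37), (356, np.int64(14), np.int64(10), np.int64(-73), 31), (364, np.int64(14), np.int64(9), np.int64(-77), 59)]
(array([  202,   195,   204,   206,   994, 15838,   230,   162,   317,
        3397,   176,   223,  3017,   435,     0,     0,     0,     0,
           0]), array([0.04 , 0.043, 0.046, 0.049, 0.052, 0.055, 0.058, 0.061, 0.064,
       0.067, 0.07 , 0.073, 0.076, 0.079, 0.082, 0.085, 0.088, 0.091,
       0.094, 0.097]))
```

The wrist depth shows the button still released at z≈0.078. The fingertips end about 30 mm above the nominal TCP, so I have to go lower, watching the force.

Call:
drive_tool:
  plan:
    - [[0,0,0.01,0],[0,0,0.02,0],[0,0,0.03,0],[0,0,0.038,0],[0,0,0.044,0],[0,0,0.044,0]]

```text
time_s: 15.03
eef_pos: [0.4589, -0.3543, 0.0517]
eef_rot: [-0.0, 0.742, -0.67, -0.001]
wrist_force: [-0.3, 0.6, 0.3]
opening: 0.002
grasp_force: 0.0
```

Call:
drive_tool:
  plan:
    - [[0,0,0.004,0],[0,0,0.008,0],[0,0,0.01,0],[0,0,0.01,0]]

```text
time_s: 15.37
eef_pos: [0.4593, -0.3547, 0.0485]
eef_rot: [-0.0, 0.742, -0.67, 0.0]
wrist_force: [0.5, 1.6, 0.2]
opening: 0.002
grasp_force: 0.0
```

Call:
drive_tool:
  plan:
    - [[0,0,0.003,0],[0,0,0.006,0],[0,0,0.006,0]]

```text
time_s: 15.62
eef_pos: [0.4595, -0.3549, 0.0463]
eef_rot: [0.0, 0.742, -0.67, 0.0]
wrist_force: [-0.8, -0.0, 2.8]
opening: 0.002
grasp_force: 1.2
```

Call:
drive_tool:
  plan:
    - [[0,0,0.004,0],[0,0,0.006,0],[0,0,0.006,0]]

```text
time_s: 15.87
eef_pos: [0.4595, -0.3549, 0.044]
eef_rot: [0.0, 0.742, -0.67, 0.0]
wrist_force: [-0.6, -0.2, 3.7]
opening: 0.001
grasp_force: 1.9
```

Call:
drive_tool:
  plan:
    - [[0,0,0.003,0],[0,0,0.005,0],[0,0,0.005,0]]

```text
time_s: 16.12
eef_pos: [0.4595, -0.3549, 0.0424]
eef_rot: [0.0, 0.742, -0.67, 0.0]
wrist_force: [-1.8, 1.3, 6.4]
opening: -0.002
grasp_force: 3.4
```

Call:
drive_tool:
  plan:
    - [[0,0,0.003,0],[0,0,0.005,0],[0,0,0.005,0]]

```text
time_s: 16.37
eef_pos: [0.4596, -0.355, 0.0421]
eef_rot: [0.0, 0.743, -0.67, 0.0]
wrist_force: [-5.2, 5.7, 20.6]
opening: 0.001
grasp_force: 10.2
```

The button is fully down: 20 N and no further travel. I lift off and check again.

Call:
drive_tool:
  plan:
    - [[0,0,-0.01,0],[0,0,-0.02,0],[0,0,-0.04,0],[0,0,-0.08,0],[0,0,-0.14,0],[0,0,-0.2,0],[0,0,-0.25,0],[0,0,-0.28,0],[0,0,-0.28,0],[0,0,-0.28,0]]

```text
time_s: 17.2
eef_pos: [0.4593, -0.3547, 0.1517]
eef_rot: [0.0, 0.742, -0.67, 0.0]
wrist_force: [-0.4, -1.4, -0.3]
opening: 0.003
grasp_force: 0.0
```

Run:
```python
from h import *
go(.459,-.355,.15,-84.1)
f=np.array([-.1011,.9949]);o=np.array([.6194-.1016*.169,.014])
for n in("top","side"):
    p,d=ctrl.camera(n);h=cv2.cvtColor(p,cv2.COLOR_RGB2HSV)
    m=((h[...,0]<18)&(h[...,1]>130)&(h[...,2]>70)).astype(np.uint8)
    y0,y1,x0,x1=(215,275,150,300) if n=="top" else (275,360,203,300)
    M=np.zeros_like(m);M[y0:y1,x0:x1]=m[y0:y1,x0:x1]
    k,l,st,ce=cv2.connectedComponentsWithStats(M,connectivity=8)
    c=sorted([ce[i] for i in range(1,k) if st[i,4]>8],key=lambda a:a[0])
    P=plane(n,c,.07).round(4);print(n,P.tolist(),np.linalg.norm(np.diff(P,axis=0),axis=1).round(4))
    q,u,v=cloud(n,d)
    # shell rear edge against height (upright?) and tops
    t=(q[:,:2]-o)@f;L=(abs(q[:,0]-.595)<.03)&(t>-.02)&(t<.15)
    for z in(.03,.04,.05,.06,.07):
        s=L&(abs(q[:,2]-z)<.005);print(z,s.sum(),np.percentile(t[s],[1,3,99]).round(4))
    for i in range(5):
        s=L&(q[:,2]>.065)&(abs(t-(.137-.026*i))<.011);print(i+1,s.sum(),"top z",np.median(q[s,2]).round(4),"slope",np.degrees(np.arctan(np.polyfit(t[s],q[s,2],1)[0])).round(1))
```

```text
t 17.2 pos [ 0.4593 -0.3547  0.1517] yaw -84.13 q [-0.86  0.24  1.64 -0.    1.26  2.18] F [-0.4 -1.4 -0.3] plan [0.0006 0.0008 0.0041] roll -0.0002
top [[0.5858, 0.1483, 0.07], [0.5878, 0.1232, 0.07], [0.5903, 0.0965, 0.07], [0.5928, 0.071, 0.07], [0.5943, 0.0441, 0.07]] [0.0252 0.0268 0.0256 0.0269]
0.03 96 [-0.0047  0.0018  0.1424]
0.04 79 [0.0178 0.0179 0.1498]
0.05 221 [0.0175 0.0178 0.1496]
0.06 595 [0.0182 0.0213 0.1472]
0.07 775 [0.0188 0.0216 0.1469]
1 660 top z 0.2527 slope -63.0
2 394 top z 0.2142 slope 84.6
3 150 top z 0.0707 slope -1.3
4 149 top z 0.0711 slope 0.7
5 134 top z 0.0709 slope -1.2
side [[0.5869, 0.1512, 0.07], [0.5893, 0.1252, 0.07], [0.5913, 0.0994, 0.07], [0.5933, 0.0734, 0.07], [0.5955, 0.0471, 0.07]] [0.0261 0.0259 0.0261 0.0264]
0.03 207 [0.0236 0.0251 0.1403]
0.04 204 [0.0261 0.0282 0.1447]
0.05 357 [0.0243 0.0275 0.1497]
0.06 631 [0.0237 0.0269 0.1493]
0.07 861 [0.0234 0.0267 0.149 ]
1 1241 top z 0.2511 slope 47.6
2 231 top z 0.0716 slope 82.0
3 149 top z 0.0705 slope -1.4
4 143 top z 0.071 slope -0.4
5 143 top z 0.0706 slope -3.8
```

```bash
python3 -c "
from bench import ctrl
print(ctrl.hand_in())"
```

```text
the job is handed in; nothing more can be done
None
```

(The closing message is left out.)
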